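# Peel the stuck top tray off the stack and hold it over the wash pan

### The arm

A 6-joint arm with a two-finger parallel gripper is mounted at the origin on the work surface. World frame = base frame: x ahead of the robot, y to its left, z up, the work surface at z = 0. Lengths are in m, angles in rad, forces in N, time in s.
With the tool pointing down it reaches from about 0.35 to 0.975 m from the base axis. Payload 4.9 kg.
Tool frame: the origin (TCP) lies on the front face of the gripper's body, between the roots of the fingers; the fingertips stand 73 mm ahead of it and the grasp point (between the pads) lies 54 mm ahead of it; z points along the fingers, y is the direction in which the jaws open and shut (so a half turn about z gives the same grasp; the last joint's range is limited). The gripper opens to 85 mm and grips with 20 to 120 N. Pads are 22 mm wide; open, the fingers measure 114 mm over their backs; the gripper's body (76 mm by 85 mm) begins 54 mm behind the grasp point. The pads swing forward as they close: fully open they stand 13 mm farther back than shut.
Start: joints at [-1.232, 0.053, 1.613, -0, 1.476, -0.119], TCP at [0.276, -0.561, 0.304] pointing down, gripper open.
Joint ranges: [-3.01, 3.01], [-1.01, 2.22], [0.06, 2.58], [-1.02, 4.17], [0.09, 2.62], [-3.14, 3.14]. Speed limits (rad/s): [2.57, 2.57, 3.14, 3.14, 3.14, 3.14].

### API

Orientations are given as a 3x3 rotation matrix whose columns are the frame's x, y, z axes.
In Python, from plant import status, imaging, order gives the robot as it stands.
- The arm moves only by the tool move_arm, never from a script. Its argument "targets" is a list of rows, each an object with "hand": the finger opening in mm, from 0 to 85.4; "dp": the shift along the tool's x, y, z in mm, a list of three; "rotation": the turn, a rotation vector about the tool's x, y, z in units of 8 degrees (1.0 is 8 degrees), a list of three. A call has 1 to 8 rows; each row is the pose to reach, as a shift and turn from the pose commanded when the call began, along the tool's axes at that moment; what a row does not reach only later rows make up. A row lasts 1/8 s, in which the tool goes at most 62.5 mm and 10.7 degrees, less where a joint would pass 70% of its speed; a pose out of reach is approached as far as the arm can. A call with a gripper value outside its range is refused whole. The fingers move at their own pace and stop on an object; "grip_force" is the grip in N (left out, the last holds). Time passes only in rows, so rows that repeat a pose let the fingers close. It gives the time, the measured TCP pose, the force and the opening at its end, in the units of the state.
- status.get_obs(): the state, without advancing time (a new reading comes with each control period).
- imaging.get_image(name): name is "scene" or "top" or "wrist"; returns a dict with "img" (400x640x3 uint8, blue, green, red), "depth" (400x640 float32, m along the optical axis (not along the pixel's ray), 0 where there is no reading), "vertical_fov" (degrees; the focal length in pixels is half the picture's height over the tangent of half this angle, whatever the lens; pixels are square), "cx", "cy" (the principal point, pixels), "R" (3x3) and "t" (3): a world point X has camera coordinates R X + t. Camera axes: x right, y down, z forward; pixel columns grow to the right and rows downward; lengths in m; the calibration is good to about 2 mm. A picture is of the moment at which its call begins.
- order.close_job(): hands the job in, once; it reports no verdict.
The state is a dict: "time": time; "joints": joint angles; "dq": joint speeds; "tau": joint torques, N m; "ee_pos": TCP position; "tcp_rot": TCP orientation; "force": force on the tool from outside, world axes, zero at the start; "wrist_torque": the same for the moment, N m; "finger_gap": finger opening in m.
Only numpy, scipy, OpenCV 4.12 (cv2) and the standard library are available. Lean on these libraries where they do the work, as an engineer would, in place of code of your own. Each camera call takes 0.05 s, during which the arm holds its last target. There are 200 camera calls.

### The job

In the distillery the nested steel trays stick together, gripped by the gummy rubber pads of their stand. Take the top tray by its upright lug and peel it off: raise the lug's corner about 3 cm first while the opposite corner stays down, leaving the stand with the other trays where it is. Then carry it to the white wash pan and finish while still holding it level and still, centred over the pan and about 10 cm above the pan's rim; leave the bottles and the beaker alone.

Things in the scene. Friction and masses are not known exactly. Their poses are not given: they have to be found in the camera images.
- tray: The top tray: bare formed steel, square with chamfered corners, 157 mm over the flats, 38.5 mm high, about 0.3 kg, the only one with a lug. Origin: centre of its underside (plane of its four feet). x points level from the lug's corner to the opposite corner, z up out of its open top. Nested with its feet 30 mm above the bench. Feet, 12 mm wide, 56 mm from the centre on the +x, -x, +y, -y axes.
- far_foot (a point): Underside of the tray's +x foot, opposite the lug. Turning the tray up about this foot pulls its rim out of the two pads on the lug's side first, while the far two hardly move; a level pull has to beat all four at once.
- lug (a point): Centre of the grip lug, an upright plate 10 mm thick (along the tray's x), 30 mm wide (y), on the rim over one corner; its top is 31 mm above the rim, 70 mm above the tray's origin. The point is 87 mm from the tray's centre along -x, 55 mm above its origin; axes as the tray's. Free space on both faces down to the rim and below.
- far_corner (a point): Point on the tray's rim at the corner opposite the lug: 87 mm from the tray's centre along its +x, 37.5 mm above its origin.
- stack: Steel stand with two lower trays, without lug, jammed in it: one loose piece, about 2 kg, its base a cross of two bars 210 x 44 x 6 mm under the posts. Origin: centre of its underside; axes as the tray's. Four posts, 72 mm high, 100 mm out at 45 degrees between its x and y axes, carry sprung rubber pads that press on the tray's rim with about 3 N each and let go once the rim has risen 8 mm.
- pan: White rectangular plastic wash pan, open at the top, 200 mm (its x) by 240 mm (its y), 40 mm high, fixed to the bench. Origin: centre of its underside.
- amber_bottle: Bystander: small brown glass bottle with black cap, 42 mm wide, about 85 mm high, standing. Origin: centre of its underside.
- white_bottle: Bystander: white plastic bottle, 44 mm wide, about 120 mm high, standing. Origin: centre of its underside.
- beaker: Bystander: glass beaker, 70 mm wide, 85 mm high, standing. Origin: centre of its underside.
Mind the look-alikes: they are no part of the job. What is shaped like the tray but orange or red is not meant.

How it is judged:
On the way:
1. the lug's corner is raised at least 20 mm out of the stack while the opposite corner is still down (within 8 mm of its nested height) (z of lug in the frame of stack above 0.105 m and z of far_corner in the frame of stack below 0.0755 m and height (world z) of stack below 0.01 m and contact force between tray and the fingers above 1 N), for 0.1 s.
At the end, for the whole second after the job is handed in: The gripper holds the top tray clear of stack and pan, at rest, level within 10 degrees, centred within 40 mm over the pan, its underside 50 to 180 mm above the pan rim; the stand stands flat within 30 mm of where it was (contact force between tray and the fingers above 1 N and contact force between tray and stack below 0.1 N and contact force between tray and pan below 0.1 N and height (world z) of tray between 0.09 and 0.22 m and angle between tray's own z axis and vertical below 0.17 rad and horizontal distance between tray and pan below 0.04 m and linear speed of tray below 0.03 m/s and distance of stack from where it was at the start of the episode below 0.03 m and angle between stack's own z axis and vertical below 0.05 rad); the arm keeps its last pose, push and grip.
It fails at once if the stand with the lower trays is lifted off the bench (more than 15 mm) or tipped (height (world z) of stack above 0.015 m or angle between stack's own z axis and vertical above 0.15 rad).
It fails at once if the amber bottle is moved more than 30 mm or knocked over (distance of amber_bottle from where it was at the start of the episode above 0.03 m or angle between amber_bottle's own z axis and vertical above 0.4 rad).
It fails at once if the white bottle is moved more than 30 mm or knocked over (distance of white_bottle from where it was at the start of the episode above 0.03 m or angle between white_bottle's own z axis and vertical above 0.4 rad).
It fails at once if the beaker is moved more than 30 mm or knocked over (distance of beaker from where it was at the start of the episode above 0.03 m or angle between beaker's own z axis and vertical above 0.4 rad).
It also fails if it takes over 51 s, if anything falls off the work surface, if the arm or the gripper's body presses on something with over 40 N, if the wrist force passes 120 N, or if a joint passes its speed limit or range.

## Working session

There is one attempt and no reset: what is moved stays moved. The work goes in short steps, Python scripts to look and compute and a tool call to move; the robot and the scene stay as the last step left them, time stands still between calls to the robot, and variables do not carry over. Pictures are saved under pics/ and viewed, about 8 in all and at most 12, crops included, and the job is handed in when it is done.

Besides the shell and the picture viewer there is one more tool, called after ">>>" as name(argument=value, ...), one argument or row to a line, values as JSON. move_arm: Moves the arm, as the interface text tells. Its arguments: {"type":"object","properties":{"targets":{"type":"array"},"grip_force":{"type":"number"}},"required":["targets"]}

```bash
mkdir -p pics; cat > h.py <<'E'
import numpy as np, cv2
from plant import status, imaging, order
def cap(n,save=None):
    d=imaging.get_image(n)
    if save: cv2.imwrite('pics/'+save+'.png',d['img'])
    f=200/np.tan(np.radians(d['vertical_fov'])/2)
    v,u=np.mgrid[0:400,0:640]; z=d['depth']
    P=np.stack([(u-d['cx'])/f*z,(v-d['cy'])/f*z,z],-1)
    d['W']=(P-np.array(d['t']))@np.array(d['R']); d['f']=f
    d['W'][z==0]=np.nan
    return d
E
python3 - <<'E'
from h import *
for n in('top','scene'):
    d=cap(n,n+'0'); np.savez(n+'0.npz',W=d['W'],img=d['img'],R=d['R'],t=d['t'],f=d['f'],c=[d['cx'],d['cy']])
    print(n,d['f'],np.array(d['t'])@-np.array(d['R']))
print(status.get_obs())
E
```

```text
top 494.3678801598752 [ 0.43260039 -0.01344386  1.3519236 ]
scene 404.2274886735383 [1.13386101 0.56389031 0.7577655 ]
{'time': 0.1, 'joints': array([-1.23202767e+00,  5.33145970e-02,  1.61417692e+00, -2.64491421e-06,
        1.47599801e+00, -1.18992752e-01]), 'dq': array([-1.45700495e-03, -1.20655174e-03, -1.88717187e-03,  1.73806873e-04,
        5.41479665e-05, -1.75841655e-03]), 'tau': array([-1.20349696e-04, -3.94905567e+01, -3.71363425e+01, -1.22603697e-04,
        3.93167313e-03, -1.07085233e-05]), 'ee_pos': array([ 0.27607152, -0.56023733,  0.30275902]), 'tcp_rot': array([[ 8.97044029e-01,  4.41940730e-01, -6.32863470e-04],
       [ 4.41941127e-01, -8.97042274e-01,  1.78818812e-03],
       [ 2.22567876e-04, -1.88377187e-03, -9.99998201e-01]]), 'force': array([-0.0081846 ,  0.45121008,  0.33609338]), 'wrist_torque': array([ 0.01362022, -0.01509528,  0.00310467]), 'finger_gap': 0.08553471782676987}
```

View pics/top0.png

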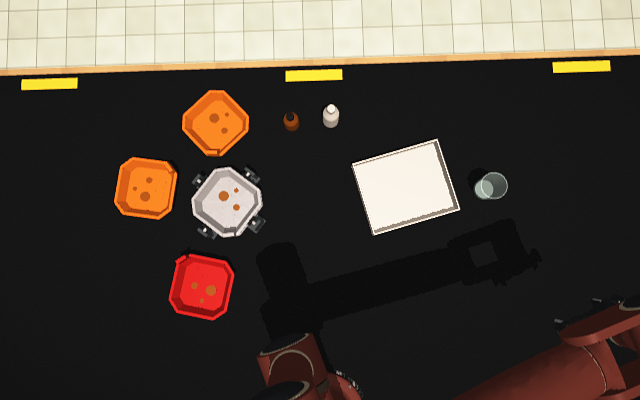

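View pics/scene0.png

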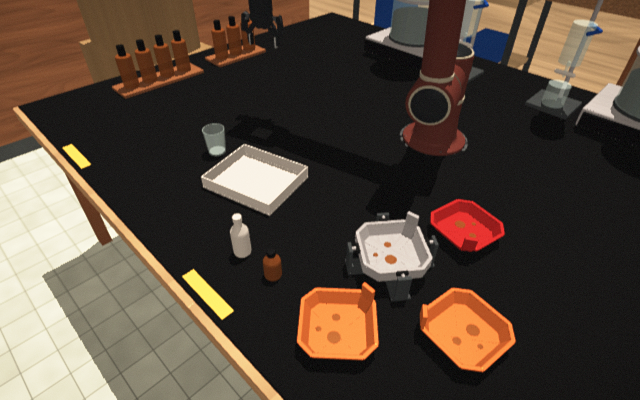

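Tray-shaped candidates in the top view are grey steel (227,202), orange (215,122) and (146,188), and red (202,286). Only the grey one is bare steel, sits between posts and has a lug, so it is the one meant. In the scene view its lug is at about (411,222). The pan is at (405,187), the bottles at (291,121) and (331,115), and the beaker at (490,186). Next I'll measure these and check the tray in a crop.

```bash
python3 - <<'E'
from h import *
T=np.load('top0.npz');S=np.load('scene0.npz')
c=np.hstack([cv2.resize(T['img'][155:250,180:275],(400,400),interpolation=2),cv2.resize(S['img'][200:305,340:445],(400,400),interpolation=2)])
cv2.imwrite('pics/crop1.png',c)
for nm,(u,v) in dict(tray=(227,202),pan=(405,187),amber=(291,121),white=(331,110),beaker=(490,186),or1=(215,122),or2=(146,188),red=(202,286)).items(): print(nm,T['W'][v,u].round(3))
W=np.concatenate([T['W'].reshape(-1,3),S['W'].reshape(-1,3)]); src=np.r_[np.zeros(256000),np.ones(256000)]
c0=T['W'][202,227][:2]
near=np.hypot(*(W[:,:2]-c0).T)<.12
for s in(0,1):
    r=W[near&(src==s)]
    for lo,hi in((.055,.064),(.064,.072),(.074,.082),(.082,.09),(.09,.098),(.098,.11)):
        q=r[(r[:,2]>lo)&(r[:,2]<hi)]
        if len(q)>2: 
            (cx,cy),(w,h),a=cv2.minAreaRect(q[:,:2].astype(np.float32)*1000)
            print(s,lo,len(q),q.mean(0).round(4),'rect',round(cx,1),round(cy,1),round(w,1),round(h,1),round(a,1))
# pan rim
p=T['W'][130:245,340:470].reshape(-1,3); q=p[(p[:,2]>.03)&(p[:,2]<.05)]; print('pan',len(q),cv2.minAreaRect(q[:,:2].astype(np.float32)))
p=T['W'][130:245,340:470].reshape(-1,3); q=p[(p[:,2]>.0015)&(p[:,2]<.02)]; print('panfloor',len(q),cv2.minAreaRect(q[:,:2].astype(np.float32)))
E
```

```text
tray [0.563 0.241 0.04 ]
pan [ 0.594 -0.242  0.001]
amber [0.771 0.063 0.068]
white [ 0.782 -0.043  0.123]
beaker [ 0.59  -0.475 -0.   ]
or1 [0.79  0.278 0.009]
or2 [0.611 0.469 0.011]
red [0.341 0.315 0.015]
0 0.055 411 [0.5613 0.2479 0.0596] rect 563.1 238.2 171.7 181.5 6.8
0 0.064 884 [0.5657 0.2396 0.068 ] rect 560.0 237.8 182.0 181.9 5.0
0 0.074 49 [0.5683 0.2375 0.0755] rect 556.5 241.2 176.4 166.6 7.5
0 0.09 26 [0.4733 0.2275 0.0954] rect 473.7 228.4 10.1 30.8 7.0
0 0.098 27 [0.4744 0.227  0.1003] rect 474.2 228.1 9.3 28.5 6.7
1 0.055 575 [0.5521 0.2359 0.0596] rect 567.3 240.0 176.1 181.5 4.9
1 0.064 1085 [0.5687 0.2464 0.0672] rect 563.7 240.2 182.9 180.4 7.4
1 0.074 34 [0.4807 0.2323 0.0781] rect 481.2 232.4 11.5 29.2 22.1
1 0.082 32 [0.481  0.2328 0.0864] rect 481.1 231.0 7.8 30.3 13.5
1 0.09 47 [0.4788 0.2313 0.0949] rect 476.4 230.9 13.2 29.3 2.4
1 0.098 13 [0.4784 0.2312 0.0987] rect 479.2 229.5 7.0 25.5 14.3
pan 597 ((0.5909633636474609, -0.2374597191810608), (0.20039904117584229, 0.24193088710308075), 14.804351806640625)
panfloor 6486 ((0.59529709815979, -0.24226915836334229), (0.3570420742034912, 0.3159084916114807), 88.17096710205078)
```

View pics/crop1.png

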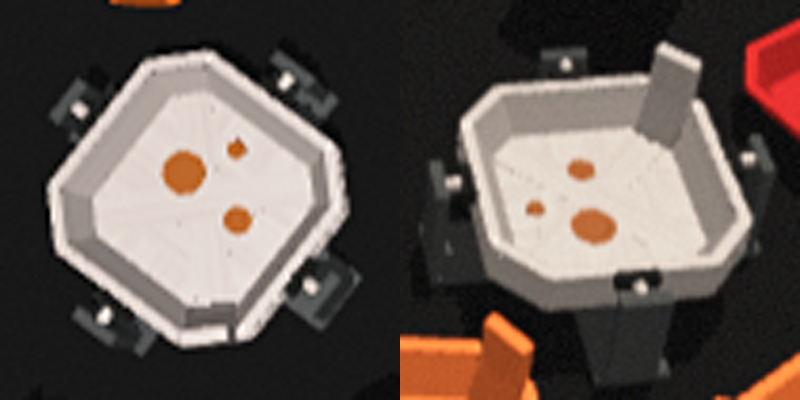

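The crop confirms it: the bare steel tray sits between four padded posts. Its lug is at the bottom of the top view (crop (210,315), top pixel about (230,230)), on the side towards the robot. The lug is at about (0.476,0.230) and the tray yaw is about 7°. I'll grip with tool y along tray x, starting with an approach through a waypoint.

>>> move_arm(
  targets=[
    {"hand": 85, "dp": [170, -145, 10], "rotation": [0, 0, -2.2]},
    {"hand": 85, "dp": [337, -291, 20], "rotation": [0, 0, -4.4]},
    {"hand": 85, "dp": [337, -291, 20], "rotation": [0, 0, -4.4]},
    {"hand": 85, "dp": [337, -291, 20], "rotation": [0, 0, -4.4]},
    {"hand": 85, "dp": [337, -291, 20], "rotation": [0, 0, -4.4]},
    {"hand": 85, "dp": [337, -291, 20], "rotation": [0, 0, -4.4]},
    {"hand": 85, "dp": [337, -291, 20], "rotation": [0, 0, -4.4]},
    {"hand": 85, "dp": [337, -291, 20], "rotation": [0, 0, -4.4]},
  ],
  grip_force=90,
)

```text
time: 1.1
ee_pos: [0.4504, -0.1474, 0.2832]
tcp_rot: [[0.473, 0.881, -0.001], [0.881, -0.473, 0.001], [0.0, -0.001, -1.0]]
force: [-0.7, -0.4, -0.7]
finger_gap: 0.085
```

>>> move_arm(
  targets=[
    {"hand": 85, "dp": [172, -78, 16], "rotation": [0, 0, -2.2]},
    {"hand": 85, "dp": [344, -156, 33], "rotation": [0, 0, -4.4]},
    {"hand": 85, "dp": [344, -156, 33], "rotation": [0, 0, -4.4]},
    {"hand": 85, "dp": [344, -156, 33], "rotation": [0, 0, -4.4]},
    {"hand": 85, "dp": [344, -156, 33], "rotation": [0, 0, -4.4]},
    {"hand": 85, "dp": [344, -156, 33], "rotation": [0, 0, -4.4]},
    {"hand": 85, "dp": [344, -156, 33], "rotation": [0, 0, -4.4]},
    {"hand": 85, "dp": [344, -156, 33], "rotation": [0, 0, -4.4]},
  ],
)

```text
time: 2.1
ee_pos: [0.4776, 0.2254, 0.2505]
tcp_rot: [[-0.115, 0.993, -0.001], [0.993, 0.115, -0.001], [-0.001, -0.001, -1.0]]
force: [-0.4, -0.5, -0.2]
finger_gap: 0.0851
```

```bash
python3 - <<'E'
from h import *
d=cap('wrist','wrist1'); W=d['W'].reshape(-1,3); o=status.get_obs(); print(o['ee_pos'],o['tcp_rot'],o['joints'],o['force'])
n=np.hypot(W[:,0]-.476,W[:,1]-.23)<.04
for lo,hi in((.064,.071),(.074,.082),(.082,.09),(.09,.097),(.097,.104)):
    q=W[n&(W[:,2]>lo)&(W[:,2]<hi)]
    if len(q)>5: print(lo,len(q),q.mean(0).round(4),cv2.minAreaRect(q[:,:2].astype(np.float32)*1000))
E
```

```text
[0.4777038  0.22486326 0.25065345] [[-1.14147068e-01  9.93463771e-01 -4.27919077e-04]
 [ 9.93463578e-01  1.14146699e-01 -8.05951629e-04]
 [-7.51838194e-04 -5.17119033e-04 -9.99999584e-01]] [ 2.99200815e-01 -1.41870489e-01  1.89132684e+00 -6.54353659e-04
  1.39278281e+00  1.84920641e-01] [-0.73845164  0.39763408  0.00768632]
0.064 1000 [0.4841 0.2357 0.0679] ((483.7493591308594, 230.71713256835938), (27.29330825805664, 75.14151763916016), 2.7708301544189453)
0.074 33 [0.4737 0.2419 0.0776] ((473.5797119140625, 241.6909637451172), (9.16545295715332, 1.3577613830566406), 7.277734756469727)
0.082 41 [0.4736 0.2418 0.0857] ((473.27203369140625, 241.36402893066406), (9.602008819580078, 1.9166067838668823), 13.195855140686035)
0.09 38 [0.4733 0.2417 0.0936] ((473.281982421875, 241.63270568847656), (9.35568904876709, 1.6385267972946167), 12.557395935058594)
0.097 643 [0.475  0.2281 0.0999] ((474.9717712402344, 227.52374267578125), (9.315644264221191, 29.473987579345703), 6.726261615753174)
```

View pics/wrist1.png

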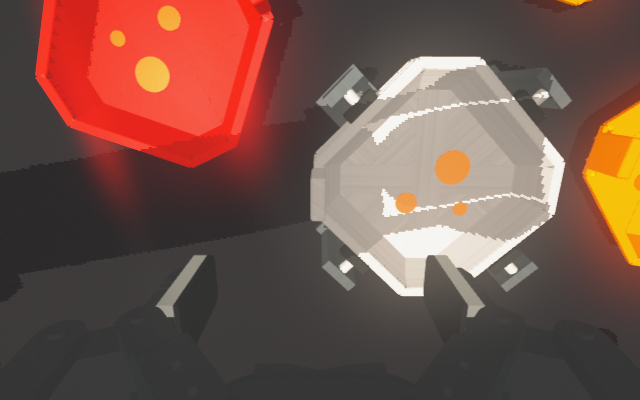

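The wrist view shows the lug edge-on at (316,185) on the tray's robot side, with the fingers straddling that line below. The cloud puts the lug top at (0.4750, 0.2277, 0.100) with yaw 6.7°, in agreement. I'll descend and close.

>>> move_arm(
  targets=[
    {"hand": 85, "dp": [3, -2.4, 40], "rotation": [0, 0, 0]},
    {"hand": 85, "dp": [3, -2.4, 80], "rotation": [0, 0, 0]},
    {"hand": 85, "dp": [3, -2.4, 108], "rotation": [0, 0, 0]},
    {"hand": 85, "dp": [3, -2.4, 108], "rotation": [0, 0, 0]},
    {"hand": 40, "dp": [3, -2.4, 108], "rotation": [0, 0, 0]},
    {"hand": 20, "dp": [3, -2.4, 108], "rotation": [0, 0, 0]},
    {"hand": 14, "dp": [3, -2.4, 108], "rotation": [0, 0, 0]},
    {"hand": 14, "dp": [3, -2.4, 108], "rotation": [0, 0, 0]},
  ],
)

```text
time: 3.15
ee_pos: [0.475, 0.2289, 0.1436]
tcp_rot: [[-0.116, 0.993, 0.001], [0.993, 0.116, 0.0], [0.0, 0.001, -1.0]]
force: [-0.7, 0.1, 0.0]
finger_gap: 0.0142
```

>>> move_arm(
  targets=[
    {"hand": 12, "dp": [0, 0, 0], "rotation": [0, 0, 0]},
    {"hand": 10, "dp": [0, 0, 0], "rotation": [0, 0, 0]},
    {"hand": 0, "dp": [0, 0, 0], "rotation": [0, 0, 0]},
    {"hand": 0, "dp": [0, 0, 0], "rotation": [0, 0, 0]},
    {"hand": 0, "dp": [0, 0, 0], "rotation": [0, 0, 0]},
    {"hand": 0, "dp": [0, 0, 0], "rotation": [0, 0, 0]},
  ],
)

```text
time: 3.9
ee_pos: [0.4751, 0.2289, 0.1433]
tcp_rot: [[-0.115, 0.993, 0.001], [0.993, 0.115, 0.0], [0.0, 0.001, -1.0]]
force: [3.8, 1.1, 1.7]
finger_gap: 0.0086
```

```bash
python3 - <<'E'
from h import *
d=cap('scene'); cv2.imwrite('pics/s1.png',cv2.resize(d['img'][150:320,310:510],(600,510)))
o=status.get_obs(); print(o)
E
```

```text
{'time': 3.95, 'joints': array([ 3.07780790e-01, -2.25557755e-02,  1.97144762e+00,  4.40624304e-05,
        1.19131177e+00,  1.92178735e-01]), 'dq': array([ 0.00146604, -0.00011306,  0.00095228,  0.00191349, -0.00237167,
       -0.00052462]), 'tau': array([ 6.87435921e-01, -3.08403575e+01, -3.01621020e+01,  1.08039562e-02,
        9.58609097e-01, -2.07736222e-01]), 'ee_pos': array([0.47514652, 0.22890828, 0.14330579]), 'tcp_rot': array([[-1.15328760e-01,  9.93326511e-01,  1.31136590e-03],
       [ 9.93327330e-01,  1.15328248e-01,  4.59805765e-04],
       [ 3.05499725e-04,  1.35564441e-03, -9.99999034e-01]]), 'force': array([3.09381789, 0.53225487, 1.40934605]), 'wrist_torque': array([ 0.09849535, -0.48657224, -0.18600555]), 'finger_gap': 0.008537573403133788}
```

View pics/s1.png

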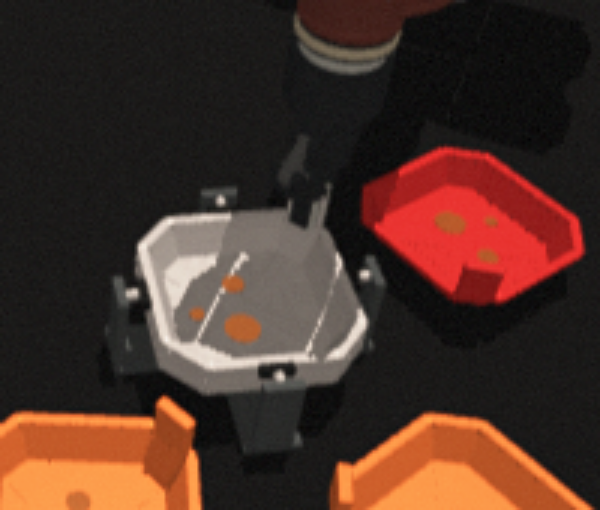

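The lug is gripped (at about (312,205) in this crop, gap 8.6 mm) and the stand is undisturbed. Now I'll peel by turning about the far foot, the first 5° slowly.

>>> move_arm(
  targets=[
    {"hand": 0, "dp": [0, 1.3, -1.5], "rotation": [0.08, 0, 0]},
    {"hand": 0, "dp": [0, 2.5, -3.1], "rotation": [0.156, 0, 0]},
    {"hand": 0, "dp": [0, 3.8, -4.6], "rotation": [0.234, 0, 0]},
    {"hand": 0, "dp": [0, 5.1, -6.1], "rotation": [0.3125, 0, 0]},
    {"hand": 0, "dp": [0, 6.4, -7.6], "rotation": [0.39, 0, 0]},
    {"hand": 0, "dp": [0, 7.7, -9.1], "rotation": [0.469, 0, 0]},
    {"hand": 0, "dp": [0, 9.0, -10.6], "rotation": [0.547, 0, 0]},
    {"hand": 0, "dp": [0, 10.4, -12.0], "rotation": [0.625, 0, 0]},
  ],
  grip_force=110,
)

```text
time: 4.95
ee_pos: [0.4845, 0.2299, 0.155]
tcp_rot: [[-0.116, 0.989, -0.089], [0.993, 0.115, -0.011], [-0.0, -0.09, -0.996]]
force: [-5.6, -1.9, 2.8]
finger_gap: 0.0083
```

>>> move_arm(
  targets=[
    {"hand": 0, "dp": [0, 2.6, -3.0], "rotation": [0.156, 0, 0]},
    {"hand": 0, "dp": [0, 5.2, -6.0], "rotation": [0.3125, 0, 0]},
    {"hand": 0, "dp": [0, 7.9, -9.0], "rotation": [0.469, 0, 0]},
    {"hand": 0, "dp": [0, 10.6, -12.0], "rotation": [0.625, 0, 0]},
    {"hand": 0, "dp": [0, 13.3, -14.9], "rotation": [0.78, 0, 0]},
    {"hand": 0, "dp": [0, 16.0, -17.8], "rotation": [0.9375, 0, 0]},
    {"hand": 0, "dp": [0, 16.0, -17.8], "rotation": [0.9375, 0, 0]},
    {"hand": 0, "dp": [0, 16.0, -17.8], "rotation": [0.9375, 0, 0]},
  ],
)

```text
time: 5.95
ee_pos: [0.4997, 0.232, 0.1723]
tcp_rot: [[-0.116, 0.967, -0.225], [0.993, 0.113, -0.027], [-0.0, -0.226, -0.974]]
force: [-18.9, -3.4, 12.7]
finger_gap: 0.0084
```

```bash
python3 - <<'E'
from h import *
d=cap('scene'); cv2.imwrite('pics/s2.png',cv2.resize(d['img'][150:320,310:510],(600,510)))
W=d['W'].reshape(-1,3); c=np.array([.562,.238]); e=np.array([.993,.117])
r=W[:,:2]-c; x=r@e; y=r@[-e[1],e[0]]
for lo,hi in((.075,.095),(-.09,-.06)):
    q=W[(x>lo)&(x<hi)&(abs(y)<.03)&(W[:,2]>.02)&(W[:,2]<.12)]; print(lo,len(q),np.percentile(q[:,2],[5,50,90,98]).round(4))
T=cap('top')['W'].reshape(-1,3); r=T[:,:2]-c; x=r@e; y=r@[-e[1],e[0]]
q=T[(x>.07)&(x<.1)&(abs(y)<.03)&(T[:,2]>.02)&(T[:,2]<.12)]; print('top',len(q),np.percentile(q[:,2],[50,90,98]).round(4))
o=status.get_obs(); print(o['force'],o['ee_pos'],o['finger_gap'],o['tcp_rot'][2])
E
```

```text
0.075 222 [0.0398 0.0574 0.063  0.0647]
-0.09 316 [0.0661 0.0844 0.0987 0.1162]
top 113 [0.0608 0.0652 0.0677]
[-18.02007912  -3.00069568  12.44172179] [0.49963331 0.23200838 0.17226614] 0.008385879179329772 [-3.72273899e-04 -2.26381511e-01 -9.74038640e-01]
```

View pics/s2.png

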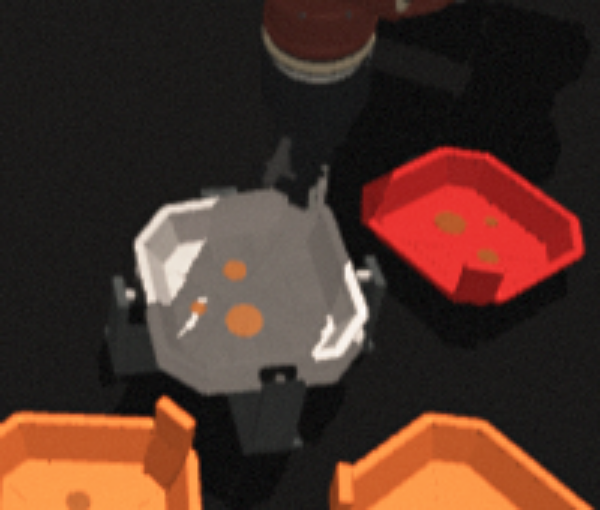

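The lug's corner is up about 30 mm and the far rim corner is at about 0.063 (nested height was 0.0675). The stand still looks flat. The 18 N sideways push says the far wall is wedged, so I'll back off slightly while lifting.

>>> move_arm(
  targets=[
    {"hand": 0, "dp": [0, -4.0, -4.2], "rotation": [0, 0, 0]},
    {"hand": 0, "dp": [0, -6.2, -8.8], "rotation": [0, 0, 0]},
    {"hand": 0, "dp": [0, -7.5, -14.7], "rotation": [0, 0, 0]},
    {"hand": 0, "dp": [0, -8.9, -20.5], "rotation": [0, 0, 0]},
  ],
)

```text
time: 6.55
ee_pos: [0.4992, 0.2316, 0.194]
tcp_rot: [[-0.115, 0.97, -0.212], [0.993, 0.113, -0.024], [0.0, -0.213, -0.977]]
force: [0.5, 1.0, -2.9]
finger_gap: 0.0084
```

>>> move_arm(
  targets=[
    {"hand": 0, "dp": [0, -2.1, -9.8], "rotation": [0, 0, 0]},
    {"hand": 0, "dp": [0, -4.3, -19.5], "rotation": [0, 0, 0]},
    {"hand": 0, "dp": [0, -6.4, -29.3], "rotation": [0, 0, 0]},
    {"hand": 0, "dp": [0, -10.6, -48.9], "rotation": [0, 0, 0]},
    {"hand": 0, "dp": [0, -14.9, -68.4], "rotation": [0, 0, 0]},
    {"hand": 0, "dp": [0, -14.9, -68.4], "rotation": [0, 0, 0]},
  ],
)

```text
time: 7.3
ee_pos: [0.4997, 0.2319, 0.2665]
tcp_rot: [[-0.116, 0.971, -0.21], [0.993, 0.113, -0.023], [0.001, -0.211, -0.978]]
force: [-0.4, 0.8, -2.6]
finger_gap: 0.0082
```

```bash
python3 - <<'E'
from h import *
d=cap('scene'); cv2.imwrite('pics/s3.png',cv2.resize(d['img'][100:320,260:520],(624,528)))
o=status.get_obs(); print(o['force'],o['wrist_torque'],o['ee_pos'],o['finger_gap'],o['tcp_rot'],o['joints'])
E
```

```text
[ 0.91299181 -0.26995865 -3.2538264 ] [ 0.03400698 -0.01878507  0.06078556] [0.49903919 0.23172075 0.26482674] 0.008541936283136745 [[-1.15441663e-01  9.70412631e-01 -2.12067321e-01]
 [ 9.93314125e-01  1.12892084e-01 -2.41335141e-02]
 [ 5.21254922e-04 -2.13435478e-01 -9.76957023e-01]] [0.2855454  0.00625766 1.73441511 0.03661961 1.61289531 0.16743804]
```

View pics/s3.png

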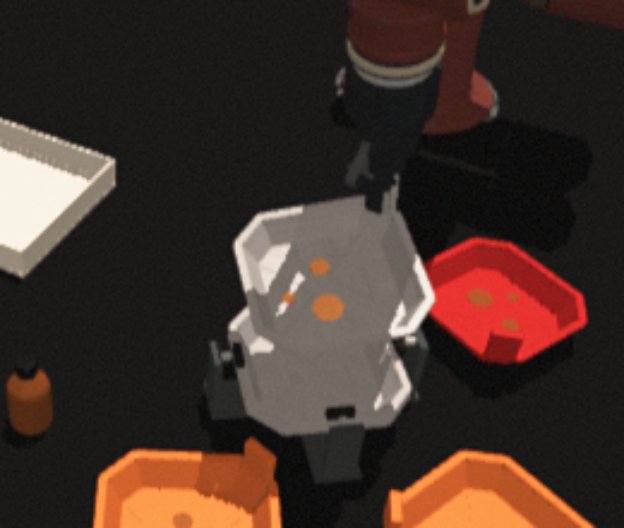

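The tray is free and held at about (330,265) in this crop. The second tray stays in the stand at about (325,380). Next I'll level it and measure.

>>> move_arm(
  targets=[
    {"hand": 0, "dp": [0, 0, 0], "rotation": [-0.4, 0, 0]},
    {"hand": 0, "dp": [0, 0, 0], "rotation": [-0.8, 0, 0]},
    {"hand": 0, "dp": [0, 0, 0], "rotation": [-1.2, 0, 0]},
    {"hand": 0, "dp": [0, 0, 0], "rotation": [-1.54, 0, 0]},
    {"hand": 0, "dp": [0, 0, 0], "rotation": [-1.54, 0, 0]},
    {"hand": 0, "dp": [0, 0, 0], "rotation": [-1.54, 0, 0]},
  ],
)

```text
time: 8.1
ee_pos: [0.4982, 0.2315, 0.2626]
tcp_rot: [[-0.115, 0.993, -0.005], [0.993, 0.115, -0.001], [-0.0, -0.005, -1.0]]
force: [0.6, 0.3, -2.0]
finger_gap: 0.0085
```

```bash
cat > m.py <<'E'
from h import *
# level + centre of the held tray from its floor, seen from scene and top
o=status.get_obs(); p=np.array(o['ee_pos']); R=np.array(o['tcp_rot']); print(p.round(4),R.round(3).tolist(),o['force'].round(1),o['finger_gap'],o['joints'].round(3),o['time'])
c=p+R@[0,.087,0]; 
for n in('top','scene'):
    W=cap(n)['W'].reshape(-1,3); r=(W-p)@R   # tool coords
    q=r[(abs(r[:,0])<.045)&(r[:,1]>.045)&(r[:,1]<.13)&(r[:,2]>.07)&(r[:,2]<.13)]
    if len(q)<30: print(n,len(q)); continue
    m=q.mean(0)
    for _ in range(6):
        s=np.linalg.svd(q-m,full_matrices=False)[2][2]; d=abs((q-m)@s); k=d<max(.003,np.median(d)*2); m=q[k].mean(0); q=q[k]
    nw=R@s; nw*=np.sign(nw[2]); print(n,len(q),'tilt deg',np.degrees(np.arccos(nw[2])).round(2),'floor z',(R@m+p).round(4))
    q=r[(abs(r[:,0])<.12)&(r[:,1]>-.01)&(r[:,1]<.2)&(r[:,2]>.068)&(r[:,2]<.082)]
    (a,b),wh,an=cv2.minAreaRect((q[:,:2]*1000).astype(np.float32)); print(' rim rect',wh,an,'centre',(p+R@[a/1000,b/1000,.1]).round(4))
E
python3 m.py
```

```text
[0.4982 0.2315 0.2626] [[-0.115, 0.993, -0.005], [0.993, 0.115, -0.001], [-0.0, -0.005, -1.0]] [ 0.6  0.3 -2. ] 0.008477756760631925 [ 2.990e-01 -9.700e-02  1.830e+00  1.000e-03  1.414e+00  1.830e-01] 8.1
top 678 tilt deg 0.64 floor z [0.5939 0.2319 0.1598]
 rim rect (157.97181701660156, 142.091796875) 44.03914260864258 centre [0.589  0.2358 0.1621]
scene 1129 tilt deg 0.34 floor z [0.5845 0.2414 0.1585]
 rim rect (160.28231811523438, 157.2998046875) 45.06741714477539 centre [0.5853 0.2421 0.1621]
```

The tray is level to within 0.6°, centred at about (0.585,0.241), underside at about 0.15. I'll carry it to the pan by about (+7,−480,−10) mm.

>>> move_arm(
  targets=[
    {"hand": 0, "dp": [-8, -1, 0], "rotation": [0, 0, 0]},
    {"hand": 0, "dp": [-24, -2, 0], "rotation": [0, 0, 0]},
    {"hand": 0, "dp": [-48, -5, 0], "rotation": [0, 0, 0]},
    {"hand": 0, "dp": [-80, -8, 0], "rotation": [0, 0, 0]},
    {"hand": 0, "dp": [-115, -11, 0], "rotation": [0, 0, 0]},
    {"hand": 0, "dp": [-150, -15, 0], "rotation": [0, 0, 0]},
    {"hand": 0, "dp": [-185, -18, 0], "rotation": [0, 0, 0]},
    {"hand": 0, "dp": [-220, -22, 0], "rotation": [0, 0, 0]},
  ],
)

```text
time: 9.2
ee_pos: [0.5016, 0.0083, 0.2634]
tcp_rot: [[-0.115, 0.993, -0.003], [0.993, 0.115, -0.001], [-0.001, -0.003, -1.0]]
force: [-0.6, 0.6, -3.1]
finger_gap: 0.0083
```

>>> move_arm(
  targets=[
    {"hand": 0, "dp": [-35, -4, 2], "rotation": [0, 0, 0]},
    {"hand": 0, "dp": [-70, -7, 4], "rotation": [0, 0, 0]},
    {"hand": 0, "dp": [-105, -11, 6], "rotation": [0, 0, 0]},
    {"hand": 0, "dp": [-140, -14, 8], "rotation": [0, 0, 0]},
    {"hand": 0, "dp": [-175, -18, 10], "rotation": [0, 0, 0]},
    {"hand": 0, "dp": [-208, -21, 10], "rotation": [0, 0, 0]},
    {"hand": 0, "dp": [-235, -24, 10], "rotation": [0, 0, 0]},
    {"hand": 0, "dp": [-257, -26, 10], "rotation": [0, 0, 0]},
  ],
)

```text
time: 10.2
ee_pos: [0.5051, -0.2498, 0.2534]
tcp_rot: [[-0.114, 0.993, -0.003], [0.993, 0.114, -0.001], [-0.001, -0.003, -1.0]]
force: [0.6, -0.5, -3.1]
finger_gap: 0.0084
```

>>> move_arm(
  targets=[
    {"hand": 0, "dp": [0, 0, 0], "rotation": [0, 0, 0]},
    {"hand": 0, "dp": [0, 0, 0], "rotation": [0, 0, 0]},
    {"hand": 0, "dp": [0, 0, 0], "rotation": [0, 0, 0]},
    {"hand": 0, "dp": [0, 0, 0], "rotation": [0, 0, 0]},
  ],
)

```text
time: 10.7
ee_pos: [0.5059, -0.2472, 0.2534]
tcp_rot: [[-0.117, 0.993, -0.003], [0.993, 0.117, -0.0], [0.0, -0.003, -1.0]]
force: [-0.2, -0.7, -3.1]
finger_gap: 0.0079
```

```bash
python3 m.py; python3 - <<'E'
from h import *
d=cap('top','top9'); W=d['W'].reshape(-1,3); c=np.array([.562,.24])
q=W[(np.hypot(*(W[:,:2]-c).T)<.12)&(W[:,2]>.04)&(W[:,2]<.058)]
print('stack second tray rim',len(q),cv2.minAreaRect((q[:,:2]*1000).astype(np.float32)),np.percentile(q[:,2],[50,95]))
E
```

```text
[ 0.5059 -0.2472  0.2534] [[-0.117, 0.993, -0.003], [0.993, 0.117, -0.0], [0.0, -0.003, -1.0]] [-0.2 -0.7 -3.1] 0.007934893518654677 [-0.586 -0.057  1.808 -0.002  1.393 -0.702] 10.7
top 752 tilt deg 0.42 floor z [ 0.5968 -0.2283  0.1506]
 rim rect (150.04400634765625, 159.0865020751953) 45.298072814941406 centre [ 0.5932 -0.2351  0.1531]
scene 464 tilt deg 0.15 floor z [ 0.5893 -0.2409  0.1486]
 rim rect (164.7403564453125, 156.86856079101562) 44.697261810302734 centre [ 0.5925 -0.2364  0.1531]
stack second tray rim 1061 ((559.9397583007812, 237.95851135253906), (180.3336181640625, 182.2813262939453), 6.824023723602295) [0.05209883 0.057236  ]
```

View pics/top9.png

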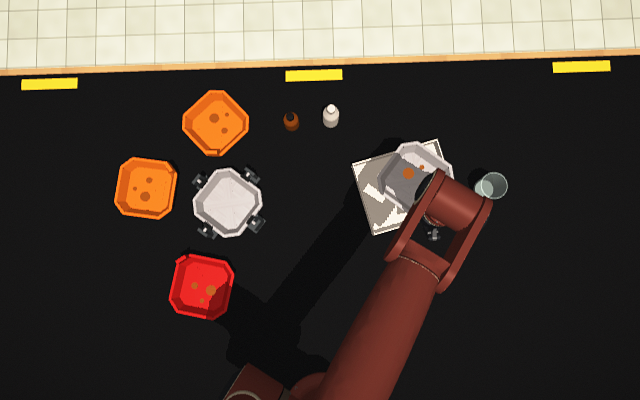

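The tray hangs over the pan at (415,175), raised towards the camera. The stand is unmoved at (227,202), and the bottles and beaker are at their starting pixels. Handing in.

```bash
python3 -c "
from h import *
print(order.close_job())"
```

```text
the job is handed in; nothing more can be done
None
```

I gripped the steel tray by its lug, peeled it off and carried it to the wash pan. I handed the job in with the tray still held there. The hand-in returned no verdict.

**Peel:** I turned the tray up about its far foot by about 12.5–13°. The lug's corner rose about 30 mm while the far rim corner stayed down at about 0.063 m (nested height 0.0675 m). The tray then lifted free with only its own weight, about 3 N, on the wrist.

**Last checks before hand-in, about 10.7 s of the 51 s used:**

| Check | Result |
|---|---|
| Tilt | 0.2–0.4° |
| Tray centre | about (0.593, −0.236), within about 3 mm of the measured pan centre |
| Underside height | about 0.14 m, so roughly 10 cm above the pan rim |
| Motion | resting half a second before the last reading |
| Grip | gap 8 mm, about 3 N hanging |
| Stand | rim fit unchanged within 1–3 mm, bottles and beaker at their starting pixels |

- **Wedging:** At full tilt the tray pressed against the far wall with about 18 N sideways. This cleared when I backed off a few millimetres while lifting.
- **Rim fits:** With the arm hiding part of the rim, the rim fits came out a few millimetres off the tray's 157 mm (one side read 150 mm). The tray centre is therefore good only to a few millimetres.

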